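# Turn a gearbox case round the fixture post and press it home

## Task

The square gearbox case lies flat on the assembly fixture with its filler slot to the left. Push it against the fixed round post so that it swings a quarter turn, counter-clockwise seen from above, about the post and lies flush along the side rail with the slot facing the open (near) end; then slide it along the rail until it meets the end stop and press it home there with a steady push of about 15 N for a second, and leave it there. The case is too wide to grip: keep it flat on the base, handle it gently (no push or bump over 40 N), and leave the loose things around the fixture alone.

Things in the scene. Friction and masses are not known exactly. Their poses are not given: they have to be found in the camera images.
- fixture: Fixed assembly fixture, its place and yaw differing each time: brushed steel base plate 10 mm thick (x -145 to 142, y -115 to 30 mm in its frame), on which the case slides. Origin on the bench under the round post's axis; z up, x from the open near end to the end stop, y left.
- rail (a point): Middle of the top edge of the dark steel side rail's guiding face, fixed: the rail stands along fixture x from x = 22 to 136 mm, 20 mm high above the base; its face lies at fixture y = -8 mm and looks to -y, in line with the right side of the post.
- post: The fixed round steel turning post: 16 mm diameter, 36 mm high above the base. Origin at its foot, on its axis, on top of the base plate (10 mm above the bench).
- stop: Fixed dark steel end stop block 14 x 60 x 24 mm; origin on top of the base under its centre, at fixture x = 133, y = -54 mm. A steel bar 60 mm wide, 16 mm high is screw-set before it: the face the case meets lies 17 to 26 mm from the origin towards -x. The setting differs each time, is not measured (find it by feel) and does not yield.
- case: Loose square aluminium gearbox case 92 x 92 x 24 mm, 0.28 to 0.52 kg, smooth upright sides. Origin: centre of its underside. It starts before the post with axes along the fixture's within 0.15 rad and the post 5 to 20 mm clear of its +x side, left of its middle; sliding it takes 1 to 5 N. When done its x axis points along fixture +y (to the rail), its y axis along fixture -x.
- slot (a point): Middle of the black filler slot (30 x 8 mm) on top of the case, 34 mm from its centre towards the case's +y side, 24 mm above its underside.
- grease_tube: Loose bystander: dark blue grease tube lying on the bench to the right of the fixture, 51 x 181 x 34 mm. Origin at the centre of its underside.
- driver_small: Loose bystander: small blue-handled screwdriver lying on the bench left of the fixture, 131 x 18 x 16 mm. Origin at the centre of its underside.
- dc_motor: Loose bystander: small metal motor lying on the bench right of the fixture's near end, 37 x 71 x 27 mm. Origin at the centre of its underside.
- tape: Loose bystander: black roll of electrical tape on the bench right of the fixture's far end, 64 x 62 x 19 mm. Origin at the centre of its underside.
There are look-alikes about, which are no part of the job. Several things have the shape of the case; the one meant has the colours described above.

How it is judged:
By the outcome, as a careful person would: the job done as asked, in the order asked, and still so for the second after the job is handed in, with the robot touching nothing.
It also fails if it takes over 72 s, if anything falls off the work surface, if the arm or the gripper's body presses on something with over 40 N, if the wrist force passes 120 N, or if a joint passes its speed limit or range.

## Robot

A 6-joint arm with a two-finger parallel gripper is mounted at the origin on a cart in front of the work surface, level with it; the furniture and walls round the work are solid. World frame = base frame: x ahead of the robot, y to its left, z up, the work surface at z = 0. Lengths are in m, angles in degrees, forces in N, time in s.
With the tool pointing down it reaches from about 0.4 to 0.825 m from the base axis. Payload 7 kg.
Tool frame: the origin (TCP) lies at the centre of the arm's flange, where the gripper is bolted on; the fingertips stand 173 mm ahead of it and the grasp point (between the pads) lies 155 mm ahead of it; z points along the fingers, y is the line along which they close (so a half turn about z gives the same grasp; the last joint's range is limited). The gripper opens to 85 mm and grips with 20 to 120 N. Pads are 22 mm wide; open, the fingers measure 114 mm over their backs; the gripper's body (76 mm by 85 mm) begins 54 mm behind the grasp point. The pads swing forward as they close: fully open they stand 13 mm farther back than shut.
Start: joints at [-49.097, 20.546, 0.682, 0, -70.136, -16.507], TCP at [0.279, -0.615, 0.405] pointing down, gripper open.
Joint ranges: [-176.03, 176.03], [-82.01, 121.73], [-58.28, 71.71], [-173.87, 95.51], [-174.79, -0.11], [-173.66, 173.66]. Speed limits (degrees/s): [136.94, 136.94, 172.46, 180, 180, 180].

## Interface

Orientations are given as a 3x3 rotation matrix whose columns are the frame's x, y, z axes.
In Python, from cell import ctrl gives the robot as it stands.
- The arm moves only by the tool move_arm, never from a script. Its argument "targets" is a list of rows, each an object with "xyz": the shift along the tool's x, y, z in cm, a list of three; "spin": the turn about the tool's z in degrees. A call has exactly 8 rows; each row is the pose to reach, as a shift and turn from the pose commanded when the call began, along the tool's axes at that moment; what a row does not reach only later rows make up. A row lasts 1/10 s, in which the tool goes at most 50 mm and 8.59 degrees, less where a joint would pass 70% of its speed; a pose out of reach is approached as far as the arm can. A call with a gripper value outside its range is refused whole. "claw" is the closure, from 0 (fully open) to 1 (shut), set as the call begins (left out, the last holds). The fingers move at their own pace and stop on an object; "force" is the grip in N (left out, the last holds). Time passes only in rows, so rows that repeat a pose let the fingers close, or fill a call up. It gives the time, the measured TCP pose, the force, the opening and the grip force at its end, in the units of the state.
- ctrl.get_state(): the state, without advancing time (a new reading comes with each control period).
- ctrl.capture(name): name is "scene" or "top" or "wrist"; returns a dict with "frame" (480x640x3 uint8, blue, green, red), "vfov" (degrees; the focal length in pixels is half the picture's height over the tangent of half this angle, whatever the lens; pixels are square), "cx", "cy" (the principal point, pixels), "dist" ([k1, k2, p1, p2, k3] as OpenCV has them; the pictures are not rectified), "T" (4x4, takes a point from camera to world coordinates). Camera axes: x right, y down, z forward; pixel columns grow to the right and rows downward; lengths in m; the calibration is good to about 2 mm. A picture is of the moment at which its call begins. There is no depth.
- ctrl.job_done(): hands the job in; it is judged then, once.
The state is a dict: "time": time; "joint_positions": joint angles; "qvel": joint speeds; "effort": joint torques, N m; "tcp_pos": TCP position; "orientation": TCP orientation; "wrist_force": force on the tool from outside, world axes, zero at the start; "ft_torque": the same for the moment, N m; "width": finger opening in m; "finger_force": force on a finger pad.
Only numpy, scipy, OpenCV 4.12 (cv2) and the standard library are available. Lean on these libraries where they do the work, as an engineer would, in place of code of your own. Each camera call takes 0.05 s, during which the arm holds its last target. There are 200 camera calls.

## Working session

There is one attempt and no reset: what is moved stays moved. The work goes in short steps, Python scripts to look and compute and a tool call to move; the robot and the scene stay as the last step left them, time stands still between calls to the robot, and variables do not carry over. Pictures are saved under pics/ and viewed, at most 10 in all, crops included, and the job is handed in when it is done.

Besides the shell and the picture viewer there is one more tool, called after ">>>" as a command line: name --argument value ..., lists and objects as JSON in quotes. move_arm: Moves the arm, as the interface text tells. Its arguments: {"type":"object","properties":{"targets":{"type":"array"},"claw":{"type":"number"},"force":{"type":"number"}},"required":["targets"]}

```bash
mkdir -p pics
cat > h.py <<'E'
import numpy as np, cv2
from cell import ctrl
def cap(n,f):
    c=ctrl.capture(n); cv2.imwrite('pics/'+f,c['frame']); np.save('pics/'+f+'.npy',{k:v for k,v in c.items()},allow_pickle=True); return c
def K(c):
    h=c['frame'].shape[0]; f=h/2/np.tan(np.radians(c['vfov'])/2)
    return np.array([[f,0,c['cx']],[0,f,c['cy']],[0,0,1]])
def ray(c,px,z):
    u=cv2.undistortPoints(np.array(px,float).reshape(-1,1,2),K(c),np.array(c['dist'],float)).reshape(-1,2)
    T=np.array(c['T']); d=np.c_[u,np.ones(len(u))]@T[:3,:3].T; o=T[:3,3]
    z=np.broadcast_to(z,len(u)); return o+d*((z-o[2])/d[:,2])[:,None]
def proj(c,P):
    T=np.linalg.inv(np.array(c['T'])); r=cv2.Rodrigues(T[:3,:3])[0]
    return cv2.projectPoints(np.array(P,float).reshape(-1,1,3),r,T[:3,3],K(c),np.array(c['dist'],float))[0].reshape(-1,2)
E
python3 - <<'E'
from h import *
for n in ['top','scene']:
    c=cap(n,n+'0.png'); print(n,c['vfov'],np.round(c['T'],3).tolist())
print(ctrl.get_state())
E
```

```text
top 57.97109554213722 [[0.018, -0.998, 0.065, 0.468], [-0.999, -0.016, 0.029, -0.136], [-0.027, -0.066, -0.997, 1.016], [0.0, 0.0, 0.0, 1.0]]
scene 42.33745866824224 [[0.463, -0.584, 0.667, -0.624], [-0.886, -0.288, 0.363, -0.767], [-0.02, -0.759, -0.651, 1.171], [0.0, 0.0, 0.0, 1.0]]
{'time': 0.1, 'joint_positions': array([-4.90960545e+01,  2.05866447e+01,  6.39078376e-01, -1.66588077e-02,
       -7.01359839e+01, -1.65055424e+01]), 'qvel': array([-0.12750152, -0.12085342,  0.16255465,  0.00641605,  0.06586188,
        0.02154655]), 'effort': array([-1.58885763e-03, -5.84762871e+01,  2.94110870e+01,  6.95449457e+00,
       -3.10989890e-03,  5.28337949e-06]), 'tcp_pos': array([ 0.27873648, -0.61457099,  0.40386874]), 'orientation': array([[-9.10736005e-01, -4.12988341e-01, -7.48149889e-04],
       [-4.12988991e-01,  9.10735116e-01,  1.28118350e-03],
       [ 1.52252529e-04,  1.47579761e-03, -9.99998899e-01]]), 'wrist_force': array([ 0.41128598, -0.14523995, -0.07535621]), 'ft_torque': array([-0.01666299, -0.0329825 ,  0.00609266]), 'finger_force': 0.0, 'width': 0.08549883658936118}
```

View pics/top0.png

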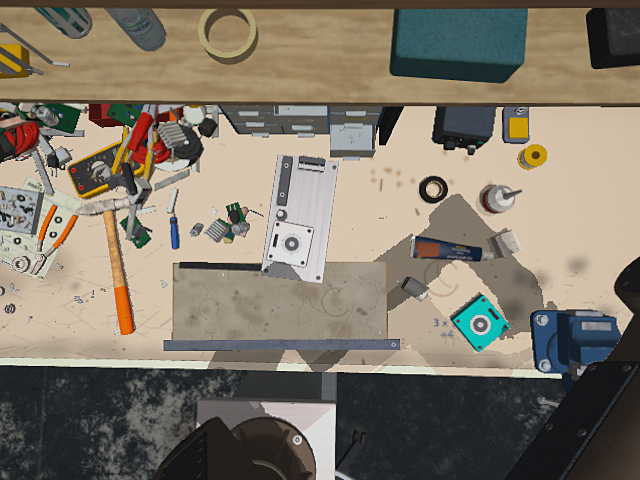

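View pics/scene0.png

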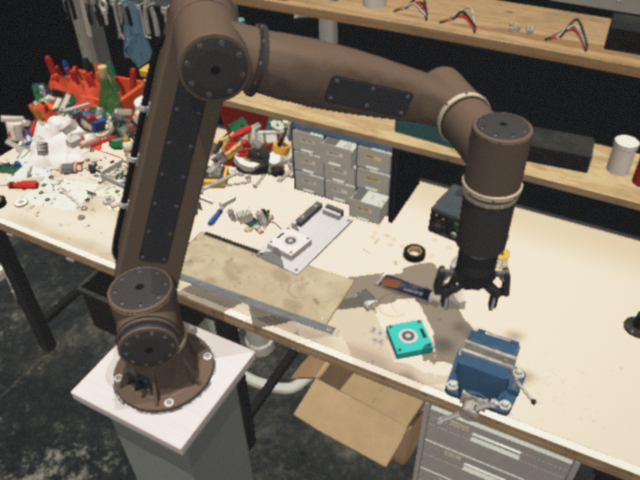

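The top view shows the fixture at about (265-338, 155-282): post near (281,214), silver case near (291,243), rail (284,180) and stop (312,163). I'll enlarge it.

Run:
```python
from h import *
f=cv2.imread('pics/top0.png')[145:290,250:350]
cv2.imwrite('pics/c1.png',cv2.resize(f,None,fx=4,fy=4,interpolation=cv2.INTER_CUBIC))
```

```text
(no output)
```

View pics/c1.png

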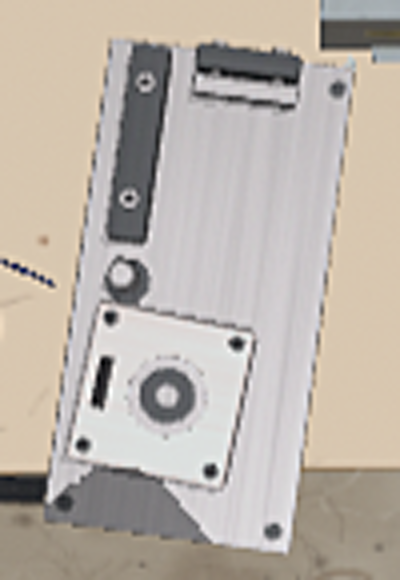

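```bash
cat >> h.py <<'E'
from scipy.optimize import least_squares
def fit(c,P,px,x0):
    P=np.array(P,float);px=np.array(px,float)
    def w(q): 
        s,co=np.sin(q[2]),np.cos(q[2]); return np.c_[q[0]+co*P[:,0]-s*P[:,1],q[1]+s*P[:,0]+co*P[:,1],P[:,2]]
    r=least_squares(lambda q:(proj(c,w(q))-px).ravel(),x0,x_scale=[.1,.1,.1]); return r.x,r.fun.reshape(-1,2)
E
python3 - <<'E'
from h import *
c=np.load('pics/top0.png.npy',allow_pickle=True).item()
g=lambda L:np.array(L)/4+[250,145]-0.375
px=g([(110,42),(352,65),(288,552),(45,518),(122,272)])
P=[(.142,.03,.01),(.142,-.115,.01),(-.145,-.115,.01),(-.145,.03,.01),(0,0,.046)]
q,r=fit(c,P,px,[.5,0,0]);print('fix',q,np.degrees(q[2]),r.round(1).tolist())
h=.046
qc,r=fit(c,[(h,h,.034),(h,-h,.034),(-h,-h,.034),(-h,h,.034),(0,.034,.034)],g([(98,304),(255,328),(222,488),(70,460),(102,382)]),[.5,0,0])
print('case',qc,np.degrees(qc[2]),r.round(1).tolist())
s,co=np.sin(q[2]),np.cos(q[2]);d=qc[:2]-q[:2]
print('case in fix',co*d[0]+s*d[1],-s*d[0]+co*d[1],np.degrees(qc[2]-q[2]))
E
```

```text
fix [ 0.57831497 -0.02650447 -0.11051139] -6.331836369722432 [[-0.2, -1.4], [0.3, 0.2], [0.7, 0.2], [-0.5, 0.6], [-0.3, 0.3]]
case [ 0.51083505 -0.04976289 -0.1612761 ] -9.240439956398053 [[-0.3, -0.8], [0.0, 0.3], [1.0, 0.2], [-0.8, -0.1], [0.1, 0.4]]
case in fix -0.06450318119029722 -0.03055867360970408 -2.90860358667562
```

>>> move_arm --targets '[{"xyz":[-2,2.3,0],"spin":4},{"xyz":[-5,5.8,0],"spin":9},{"xyz":[-8,9.3,0],"spin":14},{"xyz":[-11,12.8,0],"spin":19},{"xyz":[-14,16.3,0],"spin":24},{"xyz":[-17,19.8,0],"spin":29},{"xyz":[-20,23.3,0],"spin":30.7},{"xyz":[-23,26.8,0],"spin":30.7}]' --claw 1 --force 20

```text
time: 0.9
tcp_pos: [0.3775, -0.2739, 0.4046]
orientation: [[-0.994, 0.111, 0.0], [0.111, 0.994, 0.0], [-0.0, 0.0, -1.0]]
wrist_force: [1.6, 0.2, 0.2]
width: -0.0
finger_force: 0.0
```

>>> move_arm --targets '[{"xyz":[-0.6,3.5,1],"spin":0},{"xyz":[-1.2,7,3],"spin":0},{"xyz":[-1.8,10.5,6],"spin":0},{"xyz":[-2.4,14,9],"spin":0},{"xyz":[-2.8,17,12],"spin":0},{"xyz":[-3.3,19,14],"spin":0},{"xyz":[-3.3,19.8,15],"spin":0},{"xyz":[-3.3,19.8,15],"spin":0}]'

```text
time: 1.7
tcp_pos: [0.4317, -0.0819, 0.2535]
orientation: [[-0.994, 0.108, -0.003], [0.108, 0.994, -0.001], [0.003, -0.001, -1.0]]
wrist_force: [0.7, -0.6, 0.4]
width: 0.0002
finger_force: 0.0
```

Run:
```python
from h import *
a=cap('top','t1.png')['frame'][140:300,230:360]; b=cap('wrist','w1.png')['frame']
a=cv2.resize(a,None,fx=3,fy=3,interpolation=cv2.INTER_CUBIC); b=cv2.resize(b,None,fx=.64,fy=.64)
o=np.zeros((480,800,3),np.uint8);o[:480,:390]=a;o[:b.shape[0],390:390+b.shape[1]]=b[:,:410];cv2.imwrite('pics/m1.png',o)
s=ctrl.get_state();print(s['tcp_pos'],s['wrist_force'],s['joint_positions'])
```

```text
[ 0.4321212  -0.08279488  0.25511685] [-0.02010645 -0.69654076  0.05404694] [ 1.50025917e+01  7.71487528e+00 -3.94509433e+01  1.38361516e-02
 -4.28419885e+01 -1.11294247e+02]
```

View pics/m1.png

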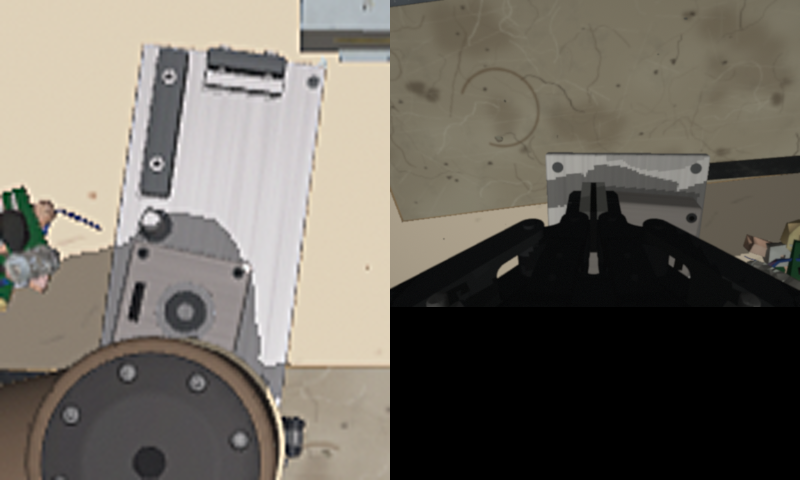

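Top crop shows post (155,222), case far corners (140,250), (250,265) and slot (136,302). The near half is hidden by the wrist. The wrist view shows the closed fingertips over the plate's near part. Descending.

>>> move_arm --targets '[{"xyz":[0,0,1],"spin":0},{"xyz":[0,0,2],"spin":0},{"xyz":[0,0,3],"spin":0},{"xyz":[0,0,4],"spin":0},{"xyz":[0,0,5],"spin":0},{"xyz":[0,0,5.5],"spin":0},{"xyz":[0,0,5.7],"spin":0},{"xyz":[0,0,5.8],"spin":0}]'

```text
time: 2.6
tcp_pos: [0.4321, -0.0824, 0.1964]
orientation: [[-0.994, 0.11, -0.0], [0.11, 0.994, -0.0], [0.0, -0.0, -1.0]]
wrist_force: [0.2, 0.8, -0.3]
width: 0.0005
finger_force: 0.0
```

Run:
```python
from h import *
a=cap('scene','s2.png')['frame'][170:290,200:370]; b=cap('wrist','w2.png')['frame']
a=cv2.resize(a,None,fx=2.5,fy=2.5,interpolation=cv2.INTER_CUBIC); b=cv2.resize(b,None,fx=.58,fy=.58)
o=np.zeros((300,800,3),np.uint8);o[:,:425]=a;o[:b.shape[0],425:425+b.shape[1]]=b[:300,:375];cv2.imwrite('pics/m2.png',o)
s=ctrl.get_state();print(s['tcp_pos'],s['wrist_force'])
```

```text
[ 0.432225   -0.08239083  0.19677843] [-0.20338477  0.34818116 -0.26205337]
```

View pics/m2.png

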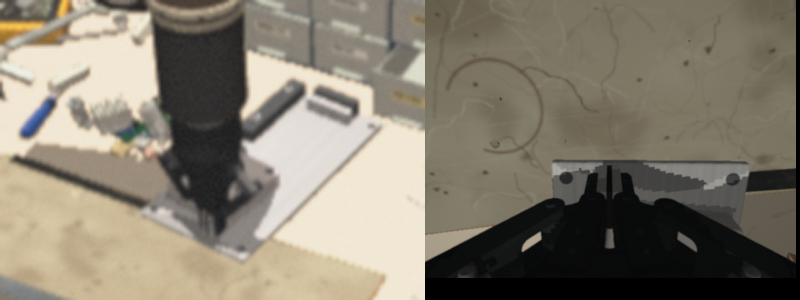

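>>> move_arm --targets '[{"xyz":[-0.1,0,0.05],"spin":0},{"xyz":[-0.2,0,0.1],"spin":0},{"xyz":[-0.3,0,0.1],"spin":0},{"xyz":[-0.4,0,0.1],"spin":0},{"xyz":[-0.5,0,0.15],"spin":0},{"xyz":[-0.6,0,0.15],"spin":0},{"xyz":[-0.6,0,0.15],"spin":0},{"xyz":[-0.6,0,0.15],"spin":0}]'

```text
time: 3.5
tcp_pos: [0.438, -0.0831, 0.1952]
orientation: [[-0.994, 0.11, -0.0], [0.11, 0.994, -0.0], [0.0, -0.0, -1.0]]
wrist_force: [-0.4, -1.0, 0.3]
width: -0.0002
finger_force: 0.0
```

>>> move_arm --targets '[{"xyz":[-0.1,0,0.05],"spin":0},{"xyz":[-0.2,0,0.1],"spin":0},{"xyz":[-0.35,0,0.2],"spin":0},{"xyz":[-0.5,0,0.3],"spin":0},{"xyz":[-0.65,0,0.4],"spin":0},{"xyz":[-0.8,0,0.4],"spin":0},{"xyz":[-0.95,0,0.4],"spin":0},{"xyz":[-1.1,0,0.4],"spin":0}]'

```text
time: 4.3
tcp_pos: [0.4486, -0.0845, 0.191]
orientation: [[-0.994, 0.11, -0.001], [0.11, 0.994, -0.0], [0.001, -0.0, -1.0]]
wrist_force: [-1.8, -1.3, 1.5]
width: 0.0003
finger_force: 1.1
```

>>> move_arm --targets '[{"xyz":[-0.15,0,0],"spin":0},{"xyz":[-0.3,0,0],"spin":0},{"xyz":[-0.45,0,0],"spin":0},{"xyz":[-0.6,0,0],"spin":0},{"xyz":[-0.75,0,0],"spin":0},{"xyz":[-0.9,0,0],"spin":0},{"xyz":[-1.05,0,0],"spin":0},{"xyz":[-1.2,0,0],"spin":0}]'

```text
time: 5.1
tcp_pos: [0.461, -0.0857, 0.1912]
orientation: [[-0.994, 0.11, -0.0], [0.11, 0.994, -0.0], [0.0, -0.0, -1.0]]
wrist_force: [-1.0, -0.4, -0.7]
width: -0.0003
finger_force: 0.6
```

Run:
```python
from h import *
a=cap('top','t3.png')['frame'][145:265,240:350]; b=cap('scene','s3.png')['frame'][190:270,230:350]
a=cv2.resize(a,None,fx=4,fy=4,interpolation=cv2.INTER_CUBIC); b=cv2.resize(b,None,fx=3,fy=3,interpolation=cv2.INTER_CUBIC)
o=np.zeros((480,800,3),np.uint8);o[:,:440]=a;o[:240,440:800]=b;cv2.imwrite('pics/m3.png',o)
```

```text
(no output)
```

View pics/m3.png

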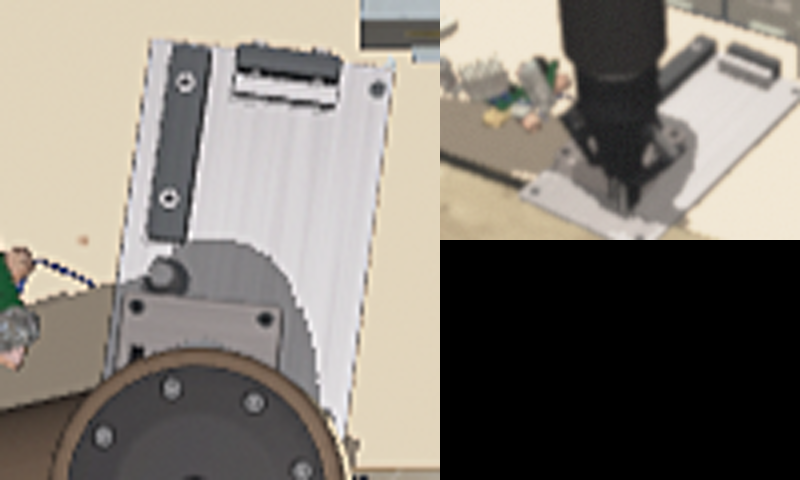

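Case's far corners are at crop (125,295) and (282,309). It has turned slightly CCW and is close to the post. I'll compute its pose and simulate the finger arc.

```bash
cat >> h.py <<'E'
F=np.array([.5783,-.0265,-.1105])
def tofix(p):
    s,c=np.sin(F[2]),np.cos(F[2]);d=np.atleast_2d(p)[:,:2]-F[:2];return np.c_[c*d[:,0]+s*d[:,1],-s*d[:,0]+c*d[:,1]]*1000
E
python3 - <<'E'
from h import *
c=np.load('pics/t3.png.npy',allow_pickle=True).item()
g=lambda L:np.array(L)/4+[240,145]-0.375
print(tofix(ray(c,g([(125,295),(282,309)]),.034)),tofix(ray(c,g([(165,270)]),.046)),tofix([.461,-.0857]))
E
```

```text
[[-13.77548129  20.08772263]
 [-10.44399431 -69.92903554]] [[ 2.08482629 -2.17078845]] [[-110.05630152  -71.77423281]]
```

>>> move_arm --targets '[{"xyz":[0.3,0,0],"spin":0},{"xyz":[0.7,0.2,0],"spin":0},{"xyz":[0.8,1.2,0],"spin":0},{"xyz":[0.8,2.2,0],"spin":0},{"xyz":[0.8,3.1,0],"spin":0},{"xyz":[0.6,3.5,0],"spin":0},{"xyz":[0.4,3.5,0],"spin":0},{"xyz":[0.2,3.5,0],"spin":0}]'

```text
time: 6.0
tcp_pos: [0.463, -0.0504, 0.1912]
orientation: [[-0.994, 0.109, -0.0], [0.109, 0.994, -0.0], [0.0, -0.0, -1.0]]
wrist_force: [-0.4, -0.1, -0.2]
width: -0.0001
finger_force: 0.0
```

Run:
```python
from h import *
s=ctrl.get_state();print(tofix(s['tcp_pos']),s['wrist_force'])
p=None
for t in range(0,94,3):
    a=np.radians(t);C=np.array([-100*np.cos(a)+26*np.sin(a),-100*np.sin(a)-26*np.cos(a)])-10.5
    print(t,C.round(1))
```

```text
[[-111.91683538  -36.48884858]] [-0.40141813 -0.08216941 -0.20643588]
0 [-110.5  -36.5]
3 [-109.   -41.7]
6 [-107.2  -46.8]
9 [-105.2  -51.8]
12 [-102.9  -56.7]
15 [-100.4  -61.5]
18 [-97.6 -66.1]
21 [-94.5 -70.6]
24 [-91.3 -74.9]
27 [-87.8 -79.1]
30 [-84.1 -83. ]
33 [-80.2 -86.8]
36 [-76.1 -90.3]
39 [-71.9 -93.6]
42 [-67.4 -96.7]
45 [-62.8 -99.6]
48 [ -58.1 -102.2]
51 [ -53.2 -104.6]
54 [ -48.2 -106.7]
57 [ -43.2 -108.5]
60 [ -38.  -110.1]
63 [ -32.7 -111.4]
66 [ -27.4 -112.4]
69 [ -22.1 -113.2]
72 [ -16.7 -113.6]
75 [ -11.3 -113.8]
78 [  -5.9 -113.7]
81 [  -0.5 -113.3]
84 [   4.9 -112.7]
87 [  10.2 -111.7]
90 [  15.5 -110.5]
93 [  20.7 -109. ]
```

>>> move_arm --targets '[{"xyz":[-0.1,0,0],"spin":0},{"xyz":[-0.2,0,0],"spin":0},{"xyz":[-0.3,0,0],"spin":0},{"xyz":[-0.4,0,0],"spin":0},{"xyz":[-0.45,0,0],"spin":0},{"xyz":[-0.5,0,0],"spin":0},{"xyz":[-0.55,0,0],"spin":0},{"xyz":[-0.6,0,0],"spin":0}]'

```text
time: 6.8
tcp_pos: [0.467, -0.0517, 0.1908]
orientation: [[-0.994, 0.111, -0.004], [0.111, 0.994, -0.001], [0.004, -0.001, -1.0]]
wrist_force: [-7.9, 1.2, 6.0]
width: -0.0002
finger_force: 4.6
```

Run:
```python
from h import *
s=ctrl.get_state();print(tofix(s['tcp_pos']),s['wrist_force'])
a=cap('top','t4.png')['frame'][175:265,250:350]
b=cap('scene','s4.png')['frame'][190:270,230:350]
a=cv2.resize(a,None,fx=4.4,fy=4.4,interpolation=cv2.INTER_CUBIC); b=cv2.resize(b,None,fx=3,fy=3,interpolation=cv2.INTER_CUBIC)
o=np.zeros((396,800,3),np.uint8);o[:,:440]=a;o[:240,440:800]=b;cv2.imwrite('pics/m4.png',o)
```

```text
[[-107.8484932   -37.32148054]] [-7.88020458  1.24219699  6.01410897]
```

View pics/m4.png

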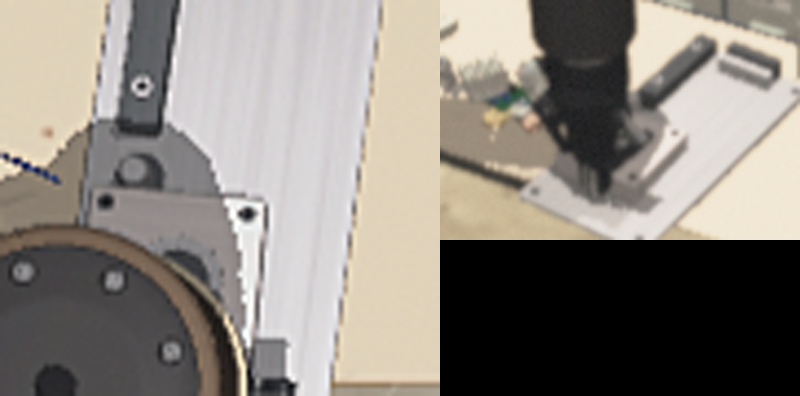

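Case corners at crop (90,193)/(268,203): it touches the post and has turned about 4°. Following the arc with a small lead.

>>> move_arm --targets '[{"xyz":[-0.03,-0.3,0],"spin":0},{"xyz":[-0.06,-0.65,0],"spin":0},{"xyz":[-0.1,-1.0,0],"spin":0},{"xyz":[-0.2,-1.25,0],"spin":0},{"xyz":[-0.31,-1.5,0],"spin":0},{"xyz":[-0.44,-1.8,0],"spin":0},{"xyz":[-0.59,-2.1,0],"spin":0},{"xyz":[-0.75,-2.4,0],"spin":0}]'

```text
time: 7.7
tcp_pos: [0.4738, -0.0762, 0.1913]
orientation: [[-0.994, 0.11, 0.0], [0.11, 0.994, 0.0], [-0.0, 0.0, -1.0]]
wrist_force: [-1.0, 1.5, -0.6]
width: 0.0
finger_force: 0.6
```

Run:
```python
from h import *
s=ctrl.get_state();print(tofix(s['tcp_pos']),s['wrist_force'])
c=cap('top','t5.png');cap('scene','s5.png')
# corner candidates: far-right corner search near prediction for several theta
g=cv2.cvtColor(c['frame'],cv2.COLOR_BGR2GRAY)
def score(cx,cy,th):
    R=lambda p:np.array([cx,cy])+np.array(p)@np.array([[np.cos(th),np.sin(th)],[-np.sin(th),np.cos(th)]])
    return R
np.set_printoptions(suppress=True)
```

```text
[[-98.34060894 -60.89471677]] [-1.00562501  1.48761884 -0.57742246]
```

```bash
cat > est.py <<'E'
from h import *
def world(P):
    s,c=np.sin(F[2]),np.cos(F[2]);P=np.atleast_2d(P);return np.c_[F[0]+(c*P[:,0]-s*P[:,1])/1000,F[1]+(s*P[:,0]+c*P[:,1])/1000]
t=np.linspace(-44,44,45);o=np.ones(45)*46
E=[np.r_[np.c_[o,t],np.c_[-o,t],np.c_[t,o],np.c_[t,-o]]]
N=np.r_[np.c_[o*0+1,t*0],np.c_[o*0-1,t*0],np.c_[t*0,o*0+1],np.c_[t*0,o*0-1]]
sl=np.array([(x,34+y) for x in np.linspace(-13,13,9) for y in (-2,0,2)]);sr=np.array([(x,34+y) for x in np.linspace(-13,13,9) for y in (-8,8)])
def samp(g,px): return cv2.remap(g,px[:,0].astype(np.float32),px[:,1].astype(np.float32),cv2.INTER_LINEAR)[:,0]
def setup(names):
    L=[]
    for n in names:
        c=np.load('pics/'+n+'.png.npy',allow_pickle=True).item()
        L.append((c,cv2.cvtColor(c['frame'],cv2.COLOR_BGR2GRAY).astype(np.float32)))
    return L
def score(L,cx,cy,th):
    R=np.array([[np.cos(th),-np.sin(th)],[np.sin(th),np.cos(th)]]);tot=0
    pr=lambda c,p:proj(c,np.c_[world(p@R.T+[cx,cy]),np.full(len(p),.034)])
    for c,g in L:
        d=np.abs(samp(g,pr(c,E[0]+1.8*N))-samp(g,pr(c,E[0]-1.8*N)));tot+=np.minimum(d,40).mean()/10
        a,b=samp(g,pr(c,sl)),samp(g,pr(c,sr));tot+=np.clip(b.mean()-a.mean(),0,80)/40
    return tot
def search(names,ths,bs,free=0):
    L=setup(names);best=[]
    for th in ths:
        for b in bs:
            for gap in np.arange(-2,4+free,2):
                q=np.radians(th);x,y=-54-gap,-b
                cx,cy=np.cos(q)*x-np.sin(q)*y,np.sin(q)*x+np.cos(q)*y
                best.append((score(L,cx,cy,q),th,b,gap,round(cx,1),round(cy,1)))
    best.sort(reverse=True);return best[:6]
if __name__=='__main__':
    import sys
    n=sys.argv[1].split(',');a,b=map(float,sys.argv[2].split(','));u,v=map(float,sys.argv[3].split(','))
    for r in search(n,np.arange(a,b,2),np.arange(u,v,3)):print(np.round(r,2))
E
sed -i 's/^c=1$//' est.py
for n in t4 t5; do echo $n; python3 est.py $n -6,36 -20,44; done; echo both; python3 est.py t5,s5 -6,36 -20,44
```

```text
t4
[  2.22   2.    22.     2.   -55.2  -23.9 ]
[  2.09  -4.    28.     0.   -55.8  -24.2 ]
[  2.08  -6.    28.    -2.   -54.6  -22.4 ]
[  2.07   2.    25.     2.   -55.1  -26.9 ]
[  2.07   0.    22.     0.   -54.   -22.  ]
[  2.03   4.    19.     2.   -54.5  -22.9 ]
t5
[  1.94  16.    25.     2.   -46.9  -39.5 ]
[  1.93  14.    25.     0.   -46.3  -37.3 ]
[  1.91  12.    28.     0.   -47.   -38.6 ]
[  1.91  18.    22.     0.   -44.6  -37.6 ]
[  1.89  18.    22.     2.   -46.5  -38.2 ]
[  1.89  14.    25.     2.   -48.3  -37.8 ]
both
[  3.2  14.   25.    0.  -46.3 -37.3]
[  3.15  12.    28.     0.   -47.   -38.6 ]
[  3.12  18.    25.     2.   -45.5  -41.1 ]
[  3.1  14.   25.   -2.  -44.4 -36.8]
[  3.1  12.   28.   -2.  -45.  -38.2]
[  3.1  14.   25.    2.  -48.3 -37.8]
```

>>> move_arm --targets '[{"xyz":[-0.2,-0.35,0],"spin":0},{"xyz":[-0.5,-0.78,0],"spin":0},{"xyz":[-0.82,-1.2,0],"spin":0},{"xyz":[-1.15,-1.6,0],"spin":0},{"xyz":[-1.5,-2.0,0],"spin":0},{"xyz":[-1.85,-2.35,0],"spin":0},{"xyz":[-2.2,-2.63,0],"spin":0},{"xyz":[-2.4,-2.81,0],"spin":0}]'

```text
time: 8.6
tcp_pos: [0.4944, -0.107, 0.1911]
orientation: [[-0.994, 0.11, -0.001], [0.11, 0.994, -0.0], [0.001, -0.0, -1.0]]
wrist_force: [-2.6, 0.5, 0.7]
width: -0.0002
finger_force: 1.0
```

```bash
python3 - <<'E'
from h import *
s=ctrl.get_state();print(tofix(s['tcp_pos']),s['wrist_force'])
cap('top','t6.png');cap('scene','s6.png')
E
python3 est.py t6,s6 16,56 -20,44;python3 est.py t6 16,56 -20,44
```

```text
[[-74.55232202 -89.22748424]] [-2.56306052  0.46808009  0.69567991]
[  3.34  30.    22.     2.   -37.5  -47.1 ]
[  3.31  36.    16.     0.   -34.3  -44.7 ]
[  3.29  42.    10.     0.   -33.4  -43.6 ]
[  3.27  36.    16.    -2.   -32.7  -43.5 ]
[  3.24  32.    19.     2.   -37.4  -45.8 ]
[  3.24  42.    10.    -2.   -32.   -42.2 ]
[  1.54  22.    10.    -2.   -44.5  -28.8 ]
[  1.44  20.    13.    -2.   -44.4  -30.  ]
[  1.38  22.    13.    -2.   -43.3  -31.5 ]
[  1.38  24.     7.    -2.   -44.7  -27.5 ]
[  1.34  18.    16.    -2.   -44.5  -31.3 ]
[  1.32  48.   -11.     0.   -44.3  -32.8 ]
```

>>> move_arm --targets '[{"xyz":[-0.35,-0.28,0],"spin":0},{"xyz":[-0.8,-0.6,0],"spin":0},{"xyz":[-1.25,-0.88,0],"spin":0},{"xyz":[-1.7,-1.13,0],"spin":0},{"xyz":[-2.2,-1.37,0],"spin":0},{"xyz":[-2.7,-1.58,0],"spin":0},{"xyz":[-3.2,-1.75,0],"spin":0},{"xyz":[-3.4,-1.83,0],"spin":0}]'

```text
time: 9.5
tcp_pos: [0.5257, -0.1295, 0.191]
orientation: [[-0.994, 0.11, -0.003], [0.11, 0.994, -0.001], [0.002, -0.001, -1.0]]
wrist_force: [-6.0, -4.3, 2.2]
width: 0.0004
finger_force: 4.0
```

```bash
python3 - <<'E'
from h import *
s=ctrl.get_state();print(tofix(s['tcp_pos']),s['wrist_force'])
cap('top','t7.png');cap('scene','s7.png')
a=cv2.imread('pics/t7.png')[145:265,240:350];b=cv2.imread('pics/s7.png')[180:270,230:350]
a=cv2.resize(a,None,fx=3.5,fy=3.5,interpolation=cv2.INTER_CUBIC); b=cv2.resize(b,None,fx=3,fy=3,interpolation=cv2.INTER_CUBIC)
o=np.zeros((420,745,3),np.uint8);o[:,:385]=a;o[:270,385:745]=b;cv2.imwrite('pics/m7.png',o)
E
python3 est.py t7,s7 40,76 -20,44;python3 est.py s7 40,76 -20,44
```

```text
[[ -40.87438357 -108.18083862]] [-5.98295467 -4.31903133  2.20699035]
[  4.5  60.   13.    2.  -16.7 -55. ]
[  4.41  62.    10.    -2.   -15.6  -50.6 ]
[  4.33  62.    10.     0.   -16.5  -52.4 ]
[  4.31  60.    13.     0.   -15.7  -53.3 ]
[  4.27  58.    16.     2.   -16.1  -56.  ]
[  4.27  58.    16.     0.   -15.   -54.3 ]
[  3.62  56.    16.     2.   -18.1  -55.4 ]
[  3.58  56.    16.     0.   -16.9  -53.7 ]
[  3.57  60.    13.     0.   -15.7  -53.3 ]
[  3.54  60.    13.     2.   -16.7  -55.  ]
[  3.5  54.   19.    2.  -17.5 -56.5]
[  3.48  60.    13.    -2.   -14.7  -51.5 ]
```

View pics/m7.png

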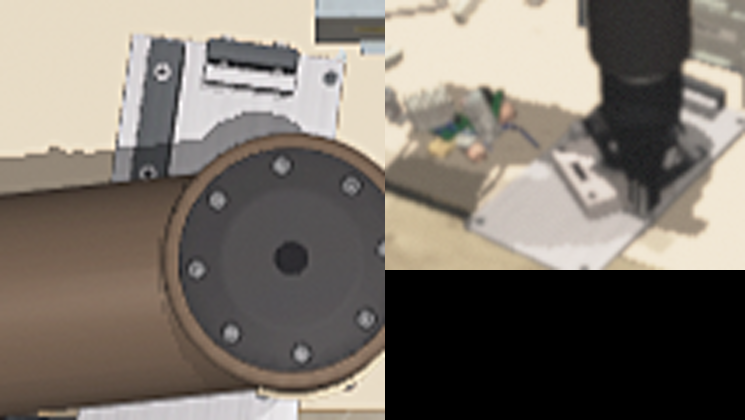

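Scene crop shows the slot (578,170) on the near-left side; the case has turned about 60°. Continuing.

>>> move_arm --targets '[{"xyz":[-0.35,-0.1,0],"spin":0},{"xyz":[-0.87,-0.22,0],"spin":0},{"xyz":[-1.39,-0.32,0],"spin":0},{"xyz":[-1.91,-0.39,0],"spin":0},{"xyz":[-2.44,-0.43,0],"spin":0},{"xyz":[-2.97,-0.45,0],"spin":0},{"xyz":[-3.4,-0.43,0],"spin":0},{"xyz":[-3.6,-0.42,0],"spin":0}]'

```text
time: 10.4
tcp_pos: [0.5619, -0.1389, 0.1913]
orientation: [[-0.994, 0.11, -0.001], [0.11, 0.994, -0.002], [0.0, -0.003, -1.0]]
wrist_force: [-2.7, -17.5, 0.7]
width: 0.0001
finger_force: 8.7
```

```bash
python3 - <<'E'
from h import *
s=ctrl.get_state();print(tofix(s['tcp_pos']),s['wrist_force'])
cap('top','t8.png');cap('scene','s8.png')
E
python3 est.py t8,s8 60,96 -30,44;python3 est.py s8 60,96 -30,44
```

```text
[[  -3.94009679 -113.53976128]] [ -2.66897996 -17.5395212    0.74902826]
[  5.72  86.     6.     0.     2.2  -54.3 ]
[  5.61  84.     9.     0.     3.3  -54.6 ]
[  5.56  86.     6.    -2.     2.4  -52.3 ]
[  5.52  86.     6.     2.     2.1  -56.3 ]
[  5.49  90.     3.     0.     3.   -54.  ]
[  5.49  92.     0.    -2.     1.8  -52.  ]
[  3.55  82.    12.     0.     4.4  -55.1 ]
[  3.53  82.    12.    -2.     4.6  -53.2 ]
[  3.52  84.     9.     0.     3.3  -54.6 ]
[  3.5  84.    9.   -2.    3.5 -52.7]
[  3.49  78.    15.     0.     3.4  -55.9 ]
[  3.43  80.    12.     0.     2.4  -55.3 ]
```

>>> move_arm --targets '[{"xyz":[0,-0.3,0],"spin":0},{"xyz":[-0.2,-0.7,0],"spin":0},{"xyz":[-0.7,-0.9,0],"spin":0},{"xyz":[-1.3,-0.9,0],"spin":0},{"xyz":[-1.9,-0.9,0],"spin":0},{"xyz":[-2.4,-0.8,0],"spin":0},{"xyz":[-2.6,-0.7,0],"spin":0},{"xyz":[-2.6,-0.6,0],"spin":0}]'

```text
time: 11.3
tcp_pos: [0.5871, -0.1458, 0.1913]
orientation: [[-0.994, 0.109, 0.0], [0.109, 0.994, -0.001], [-0.0, -0.001, -1.0]]
wrist_force: [1.9, -9.5, -0.7]
width: 0.0
finger_force: 4.2
```

>>> move_arm --targets '[{"xyz":[0,0.1,0],"spin":0},{"xyz":[0,0.2,0],"spin":0},{"xyz":[0,0.3,0],"spin":0},{"xyz":[0,0.4,0],"spin":0},{"xyz":[0,0.5,0],"spin":0},{"xyz":[0,0.55,0],"spin":0},{"xyz":[0,0.6,0],"spin":0},{"xyz":[0,0.65,0],"spin":0}]'

```text
time: 12.1
tcp_pos: [0.5887, -0.1433, 0.1929]
orientation: [[-0.994, 0.11, 0.003], [0.11, 0.994, -0.006], [-0.004, -0.005, -1.0]]
wrist_force: [6.3, -34.9, 0.9]
width: -0.0002
finger_force: 17.1
```

```bash
python3 - <<'E'
from h import *
s=ctrl.get_state();print(tofix(s['tcp_pos']),s['wrist_force'])
cap('top','t9.png');cap('scene','s9.png')
E
python3 est.py t9,s9 76,98 -30,44
```

```text
[[  23.24859981 -114.93366236]] [  6.30900677 -34.87414621   0.88136467]
[  7.97  84.    12.    -2.     6.5  -53.  ]
[  7.95  86.     9.    -2.     5.4  -52.5 ]
[  7.86  82.    12.    -2.     4.6  -53.2 ]
[  7.75  86.     9.     0.     5.2  -54.5 ]
[  7.72  80.    15.     0.     5.4  -55.8 ]
[  7.72  80.    15.    -2.     5.7  -53.8 ]
```

>>> move_arm --targets '[{"xyz":[0,-0.2,0],"spin":0},{"xyz":[0,-0.5,0],"spin":0},{"xyz":[0,-0.8,0],"spin":0},{"xyz":[0,-1.3,0],"spin":0},{"xyz":[0,-1.8,0],"spin":0},{"xyz":[0,-2.2,-0.5],"spin":0},{"xyz":[0,-2.5,-1.5],"spin":0},{"xyz":[0,-2.5,-3],"spin":0}]'

```text
time: 13.0
tcp_pos: [0.5843, -0.1641, 0.2215]
orientation: [[-0.994, 0.11, -0.001], [0.11, 0.994, 0.0], [0.001, -0.0, -1.0]]
wrist_force: [-0.3, -0.3, 0.0]
width: 0.0
finger_force: 0.0
```

>>> move_arm --targets '[{"xyz":[0.5,0,-2],"spin":0},{"xyz":[2,0,-3],"spin":0},{"xyz":[4.5,0,-3],"spin":0},{"xyz":[7,0.5,-3],"spin":0},{"xyz":[9.5,1,-3],"spin":0},{"xyz":[11.2,1.5,-3],"spin":0},{"xyz":[12,2,-3],"spin":0},{"xyz":[12,2,-3],"spin":0}]'

```text
time: 13.8
tcp_pos: [0.4672, -0.1303, 0.2521]
orientation: [[-0.994, 0.109, 0.001], [0.109, 0.994, 0.0], [-0.001, 0.0, -1.0]]
wrist_force: [1.1, 0.1, 0.3]
width: 0.0001
finger_force: 0.0
```

```bash
python3 - <<'E'
from h import *
s=ctrl.get_state();print(s['tcp_pos'],tofix(s['tcp_pos']),s['wrist_force'])
cap('top','t10.png');cap('scene','s10.png')
a=cv2.imread('pics/t10.png')[145:285,240:350];b=cv2.imread('pics/s10.png')[180:270,230:350]
a=cv2.resize(a,None,fx=4,fy=4,interpolation=cv2.INTER_CUBIC); b=cv2.resize(b,None,fx=3,fy=3,interpolation=cv2.INTER_CUBIC)
o=np.zeros((560,800,3),np.uint8);o[:,:440]=a;o[:270,440:800]=b;cv2.imwrite('pics/m10.png',o)
E
python3 est.py t10,s10 76,98 -30,44
```

```text
[ 0.46722239 -0.13030002  0.25214566] [[ -98.95358476 -115.41607052]] [1.12386973 0.09490016 0.34703325]
[  4.97  82.    12.    -2.     4.6  -53.2 ]
[  4.81  78.    15.     0.     3.4  -55.9 ]
[  4.79  80.    12.     0.     2.4  -55.3 ]
[  4.74  82.    12.     2.     4.1  -57.1 ]
[  4.73  78.    15.    -2.     3.9  -54.  ]
[  4.72  80.    12.    -2.     2.8  -53.3 ]
```

View pics/m10.png

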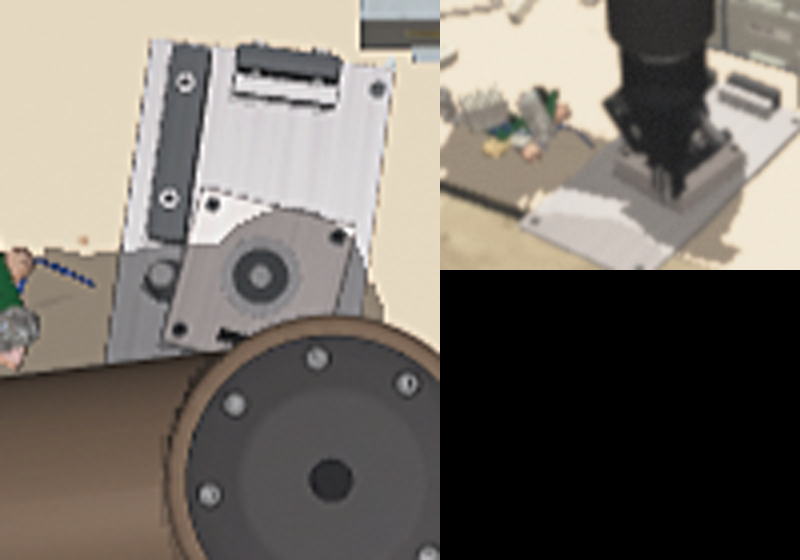

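The top crop shows the case with far corners (203,188)/(357,222) and left side down to (163,348). It looks not yet flush, so I'll compute its angle relative to the rail.

Run:
```python
from h import *
c=np.load('pics/t10.png.npy',allow_pickle=True).item()
g=lambda L:np.array(L)/4+[240,145]-0.375
A=tofix(ray(c,g([(203,188),(357,222),(163,348)]),.034));R=tofix(ray(c,g([(210,45),(188,240)]),.030));p=tofix(ray(c,g([(160,276)]),.046))
ang=lambda d:np.degrees(np.arctan2(d[1],d[0]))
print(A.round(1),R.round(1),p.round(1),ang(A[1]-A[0])+90,ang(A[0]-A[2]),ang(R[0]-R[1]))
fr=c['frame'][145:285,240:350]
s=cv2.imread('pics/s10.png')[195:265,265:345]
o=np.zeros((560,800,3),np.uint8)
o[:480,:400]=cv2.resize(fr[40:92,26:96][:, :],(400,480) if 0 else (400,297),interpolation=cv2.INTER_CUBIC)[:297].copy() if 0 else np.zeros((480,400,3),np.uint8)
```

```text
[[  52.8  -16. ]
 [  44.3 -106. ]
 [ -41.1   -5.5]] [[136.5  -8.7]
 [ 22.5 -11. ]] [[-1.6  0.2]] -5.386488645261082 -6.385821224732898 1.19424141034178
```

>>> move_arm --targets '[{"xyz":[-1.5,-0.5,0],"spin":0},{"xyz":[-4.5,-1,0],"spin":0},{"xyz":[-8,-1.5,0],"spin":0},{"xyz":[-11.5,-1.8,0],"spin":0},{"xyz":[-13.5,-1.8,1],"spin":0},{"xyz":[-13.9,-1.8,3],"spin":0},{"xyz":[-13.9,-1.8,5],"spin":0},{"xyz":[-13.9,-1.8,6],"spin":0}]'

```text
time: 14.7
tcp_pos: [0.604, -0.1643, 0.1887]
orientation: [[-0.994, 0.11, -0.003], [0.11, 0.994, 0.0], [0.003, -0.0, -1.0]]
wrist_force: [-0.1, 0.5, -0.4]
width: 0.0002
finger_force: 0.0
```

>>> move_arm --targets '[{"xyz":[0,0.1,0],"spin":0},{"xyz":[0,0.2,0],"spin":0},{"xyz":[0,0.4,0],"spin":0},{"xyz":[0,0.6,0],"spin":0},{"xyz":[0,0.8,0],"spin":0},{"xyz":[0,0.9,0],"spin":0},{"xyz":[0,1.0,0],"spin":0},{"xyz":[0,1.1,0],"spin":0}]'

```text
time: 15.5
tcp_pos: [0.6049, -0.1529, 0.1913]
orientation: [[-0.994, 0.11, 0.0], [0.11, 0.994, 0.0], [-0.0, 0.0, -1.0]]
wrist_force: [0.0, 0.5, -0.4]
width: 0.0002
finger_force: 0.0
```

Run:
```python
from h import *
s=ctrl.get_state();print(s['tcp_pos'],tofix(s['tcp_pos']),s['wrist_force'])
```

```text
[ 0.60490976 -0.15285509  0.19133631] [[  40.38131317 -122.65006662]] [ 0.04059496  0.5102307  -0.38005709]
```

Contact next, in small steps.

>>> move_arm --targets '[{"xyz":[0,0.05,0],"spin":0},{"xyz":[0,0.1,0],"spin":0},{"xyz":[0,0.15,0],"spin":0},{"xyz":[0,0.2,0],"spin":0},{"xyz":[0,0.25,0],"spin":0},{"xyz":[0,0.3,0],"spin":0},{"xyz":[0,0.35,0],"spin":0},{"xyz":[0,0.4,0],"spin":0}]'

```text
time: 16.3
tcp_pos: [0.6056, -0.1495, 0.1914]
orientation: [[-0.994, 0.11, 0.001], [0.11, 0.994, -0.001], [-0.001, -0.001, -1.0]]
wrist_force: [2.9, -7.2, -1.0]
width: 0.0003
finger_force: 3.4
```

>>> move_arm --targets '[{"xyz":[0,0.05,0],"spin":0},{"xyz":[0,0.1,0],"spin":0},{"xyz":[0,0.15,0],"spin":0},{"xyz":[0,0.2,0],"spin":0},{"xyz":[0,0.25,0],"spin":0},{"xyz":[0,0.3,0],"spin":0},{"xyz":[0,0.3,0],"spin":0},{"xyz":[0,0.3,0],"spin":0}]'

```text
time: 17.1
tcp_pos: [0.6071, -0.148, 0.1923]
orientation: [[-0.994, 0.11, 0.004], [0.11, 0.994, -0.003], [-0.004, -0.002, -1.0]]
wrist_force: [4.8, -15.6, -0.1]
width: -0.0004
finger_force: 7.6
```

>>> move_arm --targets '[{"xyz":[-0.15,0,0],"spin":0},{"xyz":[-0.3,0,0],"spin":0},{"xyz":[-0.45,0.02,0],"spin":0},{"xyz":[-0.6,0.05,0],"spin":0},{"xyz":[-0.75,0.1,0],"spin":0},{"xyz":[-0.9,0.13,0],"spin":0},{"xyz":[-1.05,0.16,0],"spin":0},{"xyz":[-1.2,0.2,0],"spin":0}]'

```text
time: 17.9
tcp_pos: [0.6177, -0.1457, 0.1911]
orientation: [[-0.994, 0.11, -0.001], [0.11, 0.994, -0.0], [0.001, -0.0, -1.0]]
wrist_force: [-2.1, -5.5, 0.6]
width: 0.0001
finger_force: 3.2
```

```bash
python3 - <<'E'
from h import *
s=ctrl.get_state();print(s['tcp_pos'],tofix(s['tcp_pos']),s['wrist_force'])
cap('top','t11.png');cap('scene','s11.png')
E
python3 est.py t11,s11 76,98 -30,44;  python3 est.py s11 76,98 -30,44
```

```text
[ 0.61767763 -0.14567447  0.19112031] [[  52.27946879 -114.10525208]] [-2.07505071 -5.5142175   0.60745437]
[  9.12  90.     9.     2.     9.   -56.  ]
[  9.  90.   9.  -2.   9. -52.]
[  8.96  88.    12.     0.    10.1  -54.4 ]
[  8.94  88.    12.    -2.    10.2  -52.4 ]
[  8.87  90.     9.     0.     9.   -54.  ]
[  8.81  88.    12.     2.    10.   -56.4 ]
[  4.33  88.    12.     0.    10.1  -54.4 ]
[  4.33  90.     9.     0.     9.   -54.  ]
[  4.26  88.    12.    -2.    10.2  -52.4 ]
[  4.19  90.     9.    -2.     9.   -52.  ]
[  4.15  92.     9.     0.    10.9  -53.7 ]
[  4.11  90.     9.     2.     9.   -56.  ]
```

>>> move_arm --targets '[{"xyz":[-0.1,0.08,0],"spin":0},{"xyz":[-0.2,0.1,0],"spin":0},{"xyz":[-0.25,0.1,0],"spin":0},{"xyz":[-0.3,-0.1,0],"spin":0},{"xyz":[-0.35,-0.5,0],"spin":0},{"xyz":[-0.35,-1.3,0],"spin":0},{"xyz":[-0.3,-2,-1],"spin":0},{"xyz":[-0.3,-2.2,-3.5],"spin":0}]'

```text
time: 18.8
tcp_pos: [0.6173, -0.1683, 0.2248]
orientation: [[-0.994, 0.111, -0.004], [0.111, 0.994, 0.0], [0.004, -0.0, -1.0]]
wrist_force: [1.0, -1.0, 0.8]
width: -0.0001
finger_force: 0.0
```

>>> move_arm --targets '[{"xyz":[0.3,0.5,-2.5],"spin":0},{"xyz":[2,1.5,-3.5],"spin":0},{"xyz":[4.5,3,-3.5],"spin":0},{"xyz":[7.5,4.8,-3.5],"spin":0},{"xyz":[10.5,6.5,-3.5],"spin":0},{"xyz":[12.8,7.6,-3.5],"spin":0},{"xyz":[13.5,8,-3.5],"spin":0},{"xyz":[13.5,8,-3.5],"spin":0}]'

```text
time: 19.6
tcp_pos: [0.4926, -0.073, 0.2622]
orientation: [[-0.994, 0.109, 0.002], [0.109, 0.994, 0.0], [-0.001, 0.001, -1.0]]
wrist_force: [0.1, 0.6, 0.5]
width: -0.0
finger_force: 0.0
```

```bash
python3 - <<'E'
from h import *
s=ctrl.get_state();print(s['tcp_pos'],tofix(s['tcp_pos']),s['wrist_force'])
cap('top','t12.png');cap('scene','s12.png')
E
python3 est.py t12,s12 76,98 -30,44;  python3 est.py t12 76,98 -30,44
```

```text
[ 0.49264974 -0.07296029  0.26224703] [[-80.00446304 -55.62203917]] [0.06591079 0.64794711 0.48655977]
[  5.2  88.   12.    0.   10.1 -54.4]
[  5.19  92.     9.     2.    10.9  -55.7 ]
[  5.19  90.    12.     0.    12.   -54.  ]
[  5.15  92.     9.     0.    10.9  -53.7 ]
[  5.1  90.   12.    2.   12.  -56. ]
[  5.08  94.     6.     2.     9.9  -55.4 ]
[  2.14  90.     6.     0.     6.   -54.  ]
[  2.13  90.    12.     2.    12.   -56.  ]
[  2.11  90.     6.     2.     6.   -56.  ]
[  2.11  88.     9.     0.     7.1  -54.3 ]
[  2.1  88.    9.   -2.    7.2 -52.3]
[  2.08  94.     6.     2.     9.9  -55.4 ]
```

>>> move_arm --targets '[{"xyz":[0,0.1,1],"spin":0},{"xyz":[0,0.2,2.5],"spin":0},{"xyz":[0,0.2,4],"spin":0},{"xyz":[0,0.2,5.5],"spin":0},{"xyz":[-0.5,0.2,6.6],"spin":0},{"xyz":[-1.2,0.2,7],"spin":0},{"xyz":[-1.8,0.2,7.1],"spin":0},{"xyz":[-2.2,0.2,7.1],"spin":0}]'

```text
time: 20.5
tcp_pos: [0.5163, -0.0737, 0.1902]
orientation: [[-0.994, 0.11, 0.0], [0.11, 0.994, -0.0], [-0.0, -0.0, -1.0]]
wrist_force: [-0.7, 0.2, 0.6]
width: -0.0001
finger_force: 0.0
```

>>> move_arm --targets '[{"xyz":[-0.2,0,0],"spin":0},{"xyz":[-0.4,0,0],"spin":0},{"xyz":[-0.6,0,0],"spin":0},{"xyz":[-0.8,0,0],"spin":0},{"xyz":[-1.0,0,0],"spin":0},{"xyz":[-1.2,0,0],"spin":0},{"xyz":[-1.4,0,0],"spin":0},{"xyz":[-1.6,0,0],"spin":0}]'

```text
time: 21.3
tcp_pos: [0.5306, -0.0755, 0.1901]
orientation: [[-0.994, 0.11, -0.001], [0.11, 0.994, -0.0], [0.001, -0.0, -1.0]]
wrist_force: [-2.5, 0.1, 1.0]
width: 0.0001
finger_force: 1.3
```

>>> move_arm --targets '[{"xyz":[-0.3,0,0],"spin":0},{"xyz":[-0.6,0,0],"spin":0},{"xyz":[-0.9,0,0],"spin":0},{"xyz":[-1.2,0,0],"spin":0},{"xyz":[-1.5,0,0],"spin":0},{"xyz":[-1.8,0,0],"spin":0},{"xyz":[-2.1,0,0],"spin":0},{"xyz":[-2.3,0,0],"spin":0}]'

```text
time: 22.1
tcp_pos: [0.5542, -0.0779, 0.1902]
orientation: [[-0.994, 0.11, 0.0], [0.11, 0.994, 0.0], [-0.0, 0.0, -1.0]]
wrist_force: [-1.6, 0.5, 0.1]
width: -0.0002
finger_force: 0.8
```

```bash
python3 - <<'E'
from h import *
s=ctrl.get_state();print(s['tcp_pos'],tofix(s['tcp_pos']),s['wrist_force'])
cap('top','t13.png');cap('scene','s13.png')
E
python3 est.py t13,s13 80,100 6,44;  python3 est.py s13 80,100 6,44
```

```text
[ 0.55416025 -0.07792888  0.19017662] [[-18.32119121 -53.77723291]] [-1.60954993  0.48230016  0.09157604]
[  3.31  90.    39.     0.    39.   -54.  ]
[  3.25  90.    42.     0.    42.   -54.  ]
[  3.22  88.    42.     2.    40.   -57.4 ]
[  3.19  92.    36.     2.    37.9  -54.7 ]
[  3.1  80.    6.   -2.   -3.1 -52.3]
[  3.08  88.    42.    -2.    40.2  -53.4 ]
[  1.91  92.    39.     2.    40.9  -54.6 ]
[  1.9  90.   42.    0.   42.  -54. ]
[  1.89  90.    42.     2.    42.   -56.  ]
[  1.82  88.    42.     0.    40.1  -55.4 ]
[  1.8  88.   42.    2.   40.  -57.4]
[  1.78  92.    42.     2.    43.9  -54.5 ]
```

>>> move_arm --targets '[{"xyz":[-0.25,0,0],"spin":0},{"xyz":[-0.5,0,0],"spin":0},{"xyz":[-0.75,0,0],"spin":0},{"xyz":[-1.0,0,0],"spin":0},{"xyz":[-1.2,0,0],"spin":0},{"xyz":[-1.4,0,0],"spin":0},{"xyz":[-1.6,0,0],"spin":0},{"xyz":[-1.7,0,0],"spin":0}]'

```text
time: 23.0
tcp_pos: [0.5709, -0.0798, 0.1902]
orientation: [[-0.994, 0.11, 0.0], [0.11, 0.994, -0.0], [-0.0, -0.0, -1.0]]
wrist_force: [-3.1, 0.6, 2.0]
width: 0.0002
finger_force: 1.6
```

>>> move_arm --targets '[{"xyz":[-0.07,0,0],"spin":0},{"xyz":[-0.14,0,0],"spin":0},{"xyz":[-0.21,0,0],"spin":0},{"xyz":[-0.28,0,0],"spin":0},{"xyz":[-0.35,0,0],"spin":0},{"xyz":[-0.4,0,0],"spin":0},{"xyz":[-0.45,0,0],"spin":0},{"xyz":[-0.5,0,0],"spin":0}]'

```text
time: 23.8
tcp_pos: [0.5758, -0.0803, 0.1902]
orientation: [[-0.994, 0.11, 0.0], [0.11, 0.994, 0.0], [-0.0, 0.0, -1.0]]
wrist_force: [-2.9, 0.2, 1.3]
width: 0.0004
finger_force: 1.2
```

>>> move_arm --targets '[{"xyz":[-0.05,0,0],"spin":0},{"xyz":[-0.1,0,0],"spin":0},{"xyz":[-0.15,0,0],"spin":0},{"xyz":[-0.2,0,0],"spin":0},{"xyz":[-0.22,0,0],"spin":0},{"xyz":[-0.25,0,0],"spin":0},{"xyz":[-0.28,0,0],"spin":0},{"xyz":[-0.3,0,0],"spin":0}]'

```text
time: 24.6
tcp_pos: [0.5787, -0.0807, 0.1902]
orientation: [[-0.994, 0.11, 0.0], [0.11, 0.994, -0.0], [-0.0, -0.0, -1.0]]
wrist_force: [-1.5, 0.4, 0.9]
width: -0.0002
finger_force: 1.1
```

>>> move_arm --targets '[{"xyz":[-0.03,0,0],"spin":0},{"xyz":[-0.06,0,0],"spin":0},{"xyz":[-0.09,0,0],"spin":0},{"xyz":[-0.12,0,0],"spin":0},{"xyz":[-0.14,0,0],"spin":0},{"xyz":[-0.16,0,0],"spin":0},{"xyz":[-0.18,0,0],"spin":0},{"xyz":[-0.2,0,0],"spin":0}]'

```text
time: 25.4
tcp_pos: [0.5807, -0.0809, 0.1902]
orientation: [[-0.994, 0.11, -0.0], [0.11, 0.994, -0.0], [0.0, -0.0, -1.0]]
wrist_force: [-1.2, -0.8, 0.2]
width: -0.0001
finger_force: 1.0
```

>>> move_arm --targets '[{"xyz":[-0.03,0,0],"spin":0},{"xyz":[-0.06,0,0],"spin":0},{"xyz":[-0.09,0,0],"spin":0},{"xyz":[-0.12,0,0],"spin":0},{"xyz":[-0.14,0,0],"spin":0},{"xyz":[-0.16,0,0],"spin":0},{"xyz":[-0.18,0,0],"spin":0},{"xyz":[-0.2,0,0],"spin":0}]'

```text
time: 26.2
tcp_pos: [0.5824, -0.0811, 0.1902]
orientation: [[-0.994, 0.11, -0.001], [0.11, 0.994, 0.0], [0.001, -0.0, -1.0]]
wrist_force: [-3.1, 1.4, 2.8]
width: -0.0
finger_force: 2.2
```

```bash
python3 - <<'E'
from h import *
s=ctrl.get_state();print(s['tcp_pos'],tofix(s['tcp_pos']),s['wrist_force'])
cap('top','t14.png');cap('scene','s14.png')
E
python3 est.py t14,s14 84,98 54,80;  python3 est.py s14 84,98 54,80
```

```text
[ 0.58236268 -0.08105788  0.19016312] [[ 10.05428883 -53.77712215]] [-3.07443647  1.40694737  2.79376531]
[  3.54  90.    69.     0.    69.   -54.  ]
[  3.49  90.    72.     0.    72.   -54.  ]
[  3.48  88.    72.    -2.    70.1  -54.5 ]
[  3.43  88.    72.     0.    70.1  -56.5 ]
[  3.35  92.    66.     2.    67.9  -53.7 ]
[  3.33  86.    72.    -2.    68.2  -56.9 ]
[  2.04  88.    72.    -2.    70.1  -54.5 ]
[  2.03  88.    72.     0.    70.1  -56.5 ]
[  2.  90.  69.   2.  69. -56.]
[  2.   86.   75.   -2.   71.2 -57.1]
[  1.99  90.    69.     0.    69.   -54.  ]
[  1.99  90.    72.     0.    72.   -54.  ]
```

>>> move_arm --targets '[{"xyz":[-0.02,0,0],"spin":0},{"xyz":[-0.04,0,0],"spin":0},{"xyz":[-0.06,0,0],"spin":0},{"xyz":[-0.08,0,0],"spin":0},{"xyz":[-0.1,0,0],"spin":0},{"xyz":[-0.12,0,0],"spin":0},{"xyz":[-0.14,0,0],"spin":0},{"xyz":[-0.15,0,0],"spin":0}]'

```text
time: 27.1
tcp_pos: [0.5828, -0.0812, 0.1901]
orientation: [[-0.994, 0.11, -0.003], [0.11, 0.994, 0.0], [0.003, -0.0, -1.0]]
wrist_force: [-9.1, 4.2, 7.1]
width: -0.0001
finger_force: 4.8
```

>>> move_arm --targets '[{"xyz":[-0.02,0.03,0],"spin":0},{"xyz":[-0.04,0.05,0],"spin":0},{"xyz":[-0.06,0.06,0],"spin":0},{"xyz":[-0.08,0.06,0],"spin":0},{"xyz":[-0.09,0.06,0],"spin":0},{"xyz":[-0.09,0.06,0],"spin":0},{"xyz":[-0.09,0.06,0],"spin":0},{"xyz":[-0.09,0.06,0],"spin":0}]'

```text
time: 27.9
tcp_pos: [0.5831, -0.0811, 0.19]
orientation: [[-0.994, 0.11, -0.005], [0.11, 0.994, -0.0], [0.005, -0.001, -1.0]]
wrist_force: [-11.9, 1.2, 9.1]
width: -0.0004
finger_force: 5.7
```

>>> move_arm --targets '[{"xyz":[-0.02,0,-0.02],"spin":0},{"xyz":[-0.04,0,-0.04],"spin":0},{"xyz":[-0.06,0,-0.05],"spin":0},{"xyz":[-0.06,0,-0.05],"spin":0},{"xyz":[-0.06,0,-0.05],"spin":0},{"xyz":[-0.06,0,-0.05],"spin":0},{"xyz":[-0.06,0,-0.05],"spin":0},{"xyz":[-0.06,0,-0.05],"spin":0}]'

```text
time: 28.7
tcp_pos: [0.5833, -0.0811, 0.19]
orientation: [[-0.994, 0.111, -0.006], [0.111, 0.994, -0.0], [0.006, -0.001, -1.0]]
wrist_force: [-11.5, 2.4, 7.3]
width: 0.0001
finger_force: 5.9
```

>>> move_arm --targets '[{"xyz":[-0.03,0,0],"spin":0},{"xyz":[-0.06,0,0],"spin":0},{"xyz":[-0.08,0,0],"spin":0},{"xyz":[-0.08,0,0],"spin":0},{"xyz":[-0.08,0,0],"spin":0},{"xyz":[-0.08,0,0],"spin":0},{"xyz":[-0.08,0,0],"spin":0},{"xyz":[-0.08,0,0],"spin":0}]'

```text
time: 29.5
tcp_pos: [0.5836, -0.0811, 0.19]
orientation: [[-0.994, 0.111, -0.007], [0.111, 0.994, -0.0], [0.007, -0.001, -1.0]]
wrist_force: [-14.5, 3.7, 7.8]
width: -0.0001
finger_force: 7.3
```

>>> move_arm --targets '[{"xyz":[0,0,0],"spin":0},{"xyz":[0,0,0],"spin":0},{"xyz":[0,0,0],"spin":0},{"xyz":[0,0,0],"spin":0},{"xyz":[0,0,0],"spin":0},{"xyz":[0,0,0],"spin":0},{"xyz":[0,0,0],"spin":0},{"xyz":[0,0,0],"spin":0}]'

```text
time: 30.3
tcp_pos: [0.5836, -0.0811, 0.19]
orientation: [[-0.994, 0.111, -0.007], [0.111, 0.994, -0.0], [0.007, -0.001, -1.0]]
wrist_force: [-14.0, 3.5, 10.1]
width: 0.0001
finger_force: 7.3
```

>>> move_arm --targets '[{"xyz":[0,0,0],"spin":0},{"xyz":[0,0,0],"spin":0},{"xyz":[0,0,0],"spin":0},{"xyz":[0.1,0,0],"spin":0},{"xyz":[0.3,0,0],"spin":0},{"xyz":[0.6,0,0],"spin":0},{"xyz":[1.2,0,0],"spin":0},{"xyz":[2.0,0,0],"spin":0}]'

```text
time: 31.1
tcp_pos: [0.5668, -0.0786, 0.1909]
orientation: [[-0.994, 0.11, 0.002], [0.11, 0.994, 0.0], [-0.002, 0.0, -1.0]]
wrist_force: [-0.2, 0.3, 0.1]
width: 0.0002
finger_force: 0.0
```

>>> move_arm --targets '[{"xyz":[1,0,-1],"spin":0},{"xyz":[1.5,0,-3],"spin":0},{"xyz":[2,0,-6],"spin":0},{"xyz":[2.5,-1,-9],"spin":0},{"xyz":[3,-5,-10],"spin":0},{"xyz":[4,-9.5,-10],"spin":0},{"xyz":[5,-14,-10],"spin":0},{"xyz":[5.5,-18,-10],"spin":0}]'

```text
time: 31.9
tcp_pos: [0.4905, -0.2529, 0.292]
orientation: [[-0.994, 0.109, 0.002], [0.109, 0.994, -0.0], [-0.002, -0.0, -1.0]]
wrist_force: [1.6, 0.6, 0.4]
width: 0.0002
finger_force: 0.0
```

```bash
python3 - <<'E'
from h import *
s=ctrl.get_state();print(s['tcp_pos'],s['wrist_force'])
cap('top','t15.png');cap('scene','s15.png')
a=cv2.imread('pics/t15.png')[145:285,240:350];b=cv2.imread('pics/s15.png')[180:270,230:350]
a=cv2.resize(a,None,fx=4,fy=4,interpolation=cv2.INTER_CUBIC); b=cv2.resize(b,None,fx=3,fy=3,interpolation=cv2.INTER_CUBIC)
o=np.zeros((560,800,3),np.uint8);o[:,:440]=a;o[:270,440:800]=b;cv2.imwrite('pics/m15.png',o)
E
python3 est.py t15,s15 84,98 54,80;  python3 est.py t15 84,98 54,80
```

```text
[ 0.49051608 -0.25287051  0.29203968] [1.63786469 0.60185061 0.44263811]
[  4.01  88.    69.    -2.    67.1  -54.4 ]
[  3.93  88.    69.     0.    67.1  -56.4 ]
[  3.92  90.    69.     0.    69.   -54.  ]
[  3.81  92.    66.     2.    67.9  -53.7 ]
[  3.79  90.    66.     0.    66.   -54.  ]
[  3.79  90.    72.     0.    72.   -54.  ]
[  1.91  88.    78.     0.    76.1  -56.7 ]
[  1.88  88.    78.    -2.    76.1  -54.7 ]
[  1.86  88.    75.     0.    73.1  -56.6 ]
[  1.85  88.    75.    -2.    73.1  -54.6 ]
[  1.82  90.    75.     0.    75.   -54.  ]
[  1.81  90.    75.     2.    75.   -56.  ]
```

View pics/m15.png

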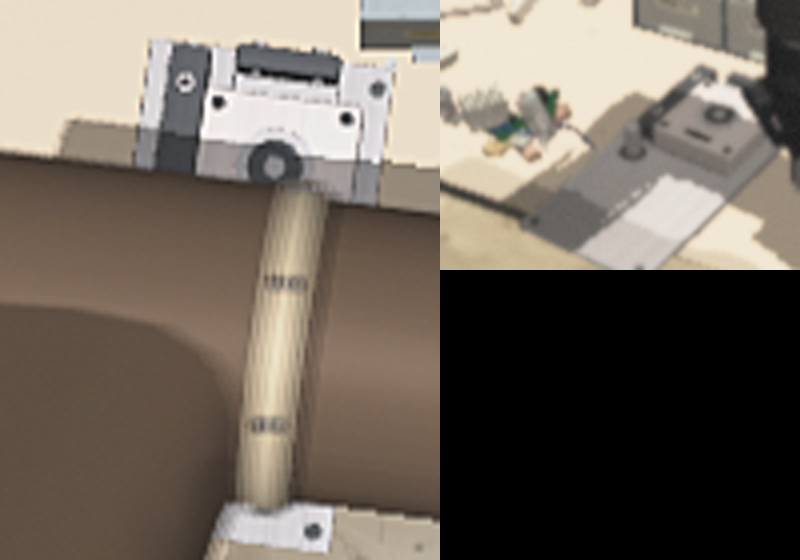

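The final view shows the case against the stop bar and along the rail, with the slot at scene (698,135) facing near. I'll clear the view and measure finely.

>>> move_arm --targets '[{"xyz":[0,-3,-1],"spin":0},{"xyz":[0,-7,-2],"spin":0},{"xyz":[0,-11,-3],"spin":0},{"xyz":[0,-15,-4],"spin":0},{"xyz":[0,-19,-5],"spin":0},{"xyz":[0,-23,-5],"spin":0},{"xyz":[0,-26,-5],"spin":0},{"xyz":[0,-28,-5],"spin":0}]'

```text
time: 32.8
tcp_pos: [0.4608, -0.5312, 0.3413]
orientation: [[-0.994, 0.111, 0.0], [0.111, 0.994, -0.0], [-0.0, -0.0, -1.0]]
wrist_force: [0.0, -0.1, 0.1]
width: -0.0001
finger_force: 0.0
```

```bash
cat > fine.py <<'E'
from est import *
import itertools
for n in [['t16'],['s16'],['t16','s16']]:
    L=setup(n);r=[]
    for x,y,t in itertools.product(np.arange(62,76,1),np.arange(-59,-49.5,1),np.arange(85,95.1,1)): r.append((score(L,x,y,np.radians(t)),x,y,t))
    r.sort(reverse=True);print(n,np.round(r[:4],2).tolist())
# refit fixture using rail/stop corners is seen by: rail face line angle in top image
c,g=setup(['t16'])[0];best=[]
xs=np.linspace(70,134,60)  # rail face beyond... edge strength of rail left edge & plate right edge
for name,y0,z,x in [('plateR',-115,.010,np.linspace(-140,138,140)),('plateL',30,.010,np.linspace(30,138,60))]:
    rr=[]
    for dy in np.arange(-4,4.1,.5):
        for a in np.arange(-2,2.1,.25):
            P=np.c_[x,y0+dy+np.tan(np.radians(a))*x]
            f=lambda o:samp(g,proj(c,np.c_[world(P+[0,o]),np.full(len(x),z)]))
            rr.append((np.abs(f(1.8)-f(-1.8)).mean(),dy,a))
    rr.sort(reverse=True);print(name,np.round(rr[:3],2).tolist())
E
python3 - <<'E'
from h import *
cap('top','t16.png');cap('scene','s16.png')
E
python3 fine.py
```

```text
['t16'] [[5.55, 63.0, -57.0, 90.0], [5.52, 63.0, -57.0, 89.0], [5.39, 63.0, -57.0, 91.0], [5.38, 63.0, -54.0, 90.0]]
['s16'] [[4.59, 68.0, -54.0, 90.0], [4.58, 67.0, -54.0, 90.0], [4.57, 68.0, -54.0, 91.0], [4.57, 68.0, -54.0, 89.0]]
['t16', 's16'] [[9.62, 67.0, -54.0, 90.0], [9.56, 68.0, -54.0, 90.0], [9.51, 67.0, -54.0, 91.0], [9.51, 68.0, -54.0, 89.0]]
plateR [[34.15, 2.0, -0.25], [33.92, 1.5, 0.0], [33.83, 2.0, -0.5]]
plateL [[50.15, 1.5, -0.5], [49.37, 2.0, -0.75], [49.1, 1.0, -0.25]]
```

Run:
```python
from est import *
for n in ['t16','s16','t13']:
    c,g=setup([n])[0]
    y=np.arange(-24,12,1.5)
    for x in ([30,50,70,90,105,124] if n!='t13' else [110,120]):
        print(n,x,samp(g,proj(c,np.c_[world(np.c_[y*0+x,y]),np.full(len(y),.032)])).astype(int).tolist())
    x=np.arange(84,130,1.5)
    for yy in [-88,-75,-54,-35]:
        print(n,'y',yy,samp(g,proj(c,np.c_[world(np.c_[x,x*0+yy]),np.full(len(x),.030)])).astype(int).tolist())
```

```text
t16 30 [236, 222, 135, 78, 43, 51, 93, 175, 228, 210, 91, 89, 104, 108, 109, 109, 107, 108, 109, 109, 108, 106, 103, 98]
t16 50 [238, 238, 238, 237, 237, 235, 236, 242, 242, 224, 109, 82, 107, 106, 104, 97, 143, 163, 155, 153, 140, 111, 101, 96]
t16 70 [238, 237, 237, 236, 236, 235, 236, 244, 243, 234, 141, 84, 101, 106, 108, 107, 105, 104, 106, 106, 105, 103, 102, 103]
t16 90 [237, 237, 236, 235, 235, 235, 236, 245, 240, 183, 129, 92, 102, 106, 106, 105, 105, 105, 106, 106, 105, 102, 100, 98]
t16 105 [236, 201, 141, 73, 54, 61, 87, 192, 236, 205, 131, 90, 104, 106, 104, 102, 99, 97, 100, 101, 101, 101, 101, 102]
t16 124 [198, 217, 223, 220, 217, 217, 219, 229, 204, 108, 94, 100, 107, 108, 106, 105, 104, 104, 104, 104, 104, 102, 100, 99]
t16 y -88 [238, 238, 238, 238, 238, 238, 238, 238, 239, 242, 242, 220, 196, 166, 178, 206, 236, 229, 213, 211, 219, 230, 230, 229, 229, 230, 231, 232, 232, 231, 227]
t16 y -75 [237, 238, 239, 238, 238, 237, 237, 237, 237, 237, 237, 237, 237, 237, 237, 237, 239, 233, 201, 202, 214, 222, 227, 230, 208, 178, 132, 91, 69, 92, 105]
t16 y -54 [110, 123, 18
[... 1869 characters left out ...]
89, 91, 94, 86, 87, 88, 89, 88, 87, 89, 89, 88, 86, 86, 87, 87, 85, 84]
t13 y -88 [198, 207, 218, 218, 217, 217, 217, 217, 217, 217, 217, 217, 217, 216, 217, 218, 219, 220, 220, 217, 218, 221, 223, 223, 223, 224, 225, 226, 226, 225, 220]
t13 y -75 [153, 189, 212, 220, 217, 215, 213, 212, 212, 211, 211, 212, 214, 200, 191, 186, 144, 112, 141, 183, 220, 221, 222, 224, 200, 169, 126, 86, 66, 88, 100]
t13 y -54 [72, 71, 70, 68, 66, 71, 84, 104, 110, 111, 108, 101, 93, 99, 127, 179, 150, 119, 98, 159, 211, 222, 225, 220, 188, 140, 78, 43, 46, 87, 100]
t13 y -35 [73, 72, 68, 68, 67, 88, 110, 128, 120, 104, 75, 65, 61, 63, 75, 97, 106, 109, 105, 92, 90, 116, 170, 214, 194, 162, 127, 93, 78, 84, 97]
```

```bash
python3 -c "
from cell import ctrl
print(ctrl.job_done())"
```

```text
the job is handed in; nothing more can be done
None
```

The case was swung a quarter turn about the post, slid along the rail to the stop, pressed there at about 14–15 N for over a second, and the job is handed in. The last pictures show no gap at rail or stop; the highest push I read was about 35 N, briefly, during the swing.

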